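# Charge the push grease gun and couple it to the bearing's tilted nipple

## Robot

A 6-joint arm with a two-finger parallel gripper is mounted at the origin on the work surface. World frame = base frame: x ahead of the robot, y to its left, z up, the work surface at z = 0. Lengths are in m, angles in degrees, forces in N, time in s.
With the tool pointing down it reaches from about 0.375 to 0.9 m from the base axis. Payload 3.1 kg.
Tool frame: the origin (TCP) lies midway between the tips of the shut fingers; the grasp point (between the pads) lies 19 mm behind it (bot.hold_point_z is the distance from the TCP to the grasp point, in m); z points along the fingers, y is the line along which they close (so a half turn about z gives the same grasp; the last joint's range is limited). The gripper opens to 87 mm and grips with 3 to 60 N. Pads are 19 mm wide; open, the fingers measure 117 mm over their backs; the gripper's body (75 mm by 190 mm) begins 51 mm behind the grasp point.
Start: joints at [58.585, 30.224, 82.088, -0, 67.689, -10.227], TCP at [0.226, 0.583, 0.223] pointing down, gripper open.
Joint ranges: [-176.69, 176.69], [-43.24, 126.21], [12.49, 139.97], [-82, 262], [0, 151.66], [-163.58, 163.58]. Speed limits (degrees/s): [159.86, 159.86, 180, 180, 180, 180].

## Interface

Orientations are given as a 3x3 rotation matrix whose columns are the frame's x, y, z axes.
In Python, from rig import read_state, optics, order, bot gives the robot as it stands.
- The arm moves only by the tool drive_tool, never from a script. Its argument "steps" is a list of rows, each a list of 7 numbers: the finger opening in mm, from 0 to 87, then the shift along the tool's x, y, z normalised to -1 to 1, where 1 is 0.12 m, then the turn, a rotation vector about the tool's x, y, z normalised to -1 to 1, where 1 is 1.5 rad. In form: [[jaw, tx, ty, tz, ax, ay, az], ...]. A call has 1 to 8 rows; each row is the pose to reach, as a shift and turn from the pose commanded when the call began, along the tool's axes at that moment; what a row does not reach only later rows make up. A row lasts 1/10 s, in which the tool goes at most 50 mm and 8.59 degrees, less where a joint would pass 70% of its speed; a pose out of reach is approached as far as the arm can. A call with a number of a shift or a turn outside -1 to 1 is refused whole. A call with a gripper value outside its range is refused whole. The fingers move at their own pace and stop on an object; the grip force is fixed at half the most. Time passes only in rows, so rows that repeat a pose let the fingers close. It gives the time, the measured TCP pose, the force, the opening and the grip force at its end, in the units of the state.
- read_state(): the state, without advancing time (a new reading comes with each control period).
- optics.capture(name): name is "side" or "top" or "wrist"; returns a dict with "color" (480x640x3 uint8, blue, green, red), "range_z" (480x640 float32, m along the optical axis (not along the pixel's ray), 0 where there is no reading), "fx", "fy", "cx", "cy" (pixels), "rvec" (rotation vector, rad) and "tvec" (3), from world to camera coordinates, as OpenCV has them. Camera axes: x right, y down, z forward; pixel columns grow to the right and rows downward; lengths in m; the calibration is good to about 2 mm. A picture is of the moment at which its call begins.
- order.hand_in(): hands the job in; it is judged then, once.
The state is a dict: "time_s": time; "joint_positions": joint angles; "qvel": joint speeds; "tau": joint torques, N m; "position": TCP position; "tcp_rot": TCP orientation; "force": force on the tool from outside, world axes, zero at the start; "moment": the same for the moment, N m; "opening": opening from 0.0 (shut) to 1.0 (fully open); "grasp_force": force on a finger pad.
Only numpy, scipy, OpenCV 4.12 (cv2) and the standard library are available. Lean on these libraries where they do the work, as an engineer would, in place of code of your own. Each camera call takes 0.05 s, during which the arm holds its last target. There are 200 camera calls.

## Task

Take the small red grease gun out of its orange stand and charge it: press its brass mouth straight down on the middle of the loader's round yellow sprung pad until the pad is fully down, and keep it there for half a second. Then press the gun squarely onto the tilted brass grease nipple of the blue bearing until the nipple's yellow collar snaps fully home, and finish while still gripping the gun and holding it pressed there against the spring. Leave the other things on the bench where they are.

Things in the scene. Friction and masses are not known exactly. Their poses are not given: they have to be found in the camera images.
- gun: Loose round grease gun, 0.35 kg, mouth down in the stand. Origin: centre of the coupler mouth (lower end); z runs up the gun. Brass coupler tube 28 mm wide, z 0-30 mm, bore 19 wide, 30 deep; red barrel 44 wide, z 30-78; steel flange 50 wide, z 78-84; black grip 36 wide, z 84-130; red cap to z 133. Grip the black part from above, fingertips just over the flange
- stand: Fixed orange block 80 x 80 x 38 mm with a 32 mm hole through its middle; the gun's coupler hangs in the hole and the barrel's shoulder rests on the block's top, so the mouth is 8 mm above the table. Origin: centre of the underside
- loader: Fixed grease loader: grey block 110 x 110 x 25 mm with the yellow pad in its middle and a green grease tub (100 mm wide, 71 mm high with its knob) whose axis is 120 mm away along the loader's +x. Origin: centre of the block's underside, z up
- pad_top (a point): Centre of the top of the loader's round yellow pad, 52 mm wide, flat; 40 mm above the table when up, 30 mm when fully down. It moves with the pad
- pad (a joint): Travel of the yellow pad, m: 0 up, 0.010 fully down. It moves straight down against a spring, 3 N at first and 9 N at the bottom
- bearing: Fixed blue pillow-block bearing, foot 100 x 130 x 12 mm, round housing 76 mm wide lying along y with its axis 45 mm and its top 83 mm above the table, 30 mm shaft 130 mm long along y. Origin: centre of the underside. The nipple leans 30 degrees from vertical towards the bearing's -x
- nipple: Brass nipple fixed on the bearing. Origin: its foot, 85 mm above the table; z is its axis, outward and up, 30 degrees from vertical. Pin 15 mm wide, narrowing from z 20 mm to 7 mm wide at z 26. Round it slides a yellow collar 34 mm wide, 6 thick, flat top at z 14 mm free, z 6 home; the coupler goes over the pin and its rim pushes the collar
- nipple_tip (a point): Tip of the nipple, 26 mm from its foot along its axis
- nipple_home (a point): Point on the nipple's axis 6 mm from its foot: where the centre of the gun's mouth is when the collar is home
- collar (a joint): Travel of the yellow collar along the nipple's axis, m: 0 free, 0.008 home at its stop. Sprung over centre: about 5 N to start, 10 N at 2 mm, then it gives way with a snap to about 5 N at the stop, which still pushes it back out if not held
- bottle: Loose pale water bottle, blue cap, 64 mm wide, 200 mm high, bystander. Origin: centre of the underside
- screwdriver: Loose screwdriver with green handle, 170 mm long, lying along its x, bystander
- tin: Loose yellow tin, 48 mm wide, 50 mm high, bystander. Origin: centre of the underside
- plate: Loose brass angle bracket, 50 x 90 x 30 mm, bystander. Origin: under its foot
- wrench: Loose steel wrench, 160 mm long, bystander
- cup: Loose white mug, 74 mm wide, 85 mm high, bystander. Origin: centre of the underside
- socket: Loose steel socket, 32 mm wide, 45 mm high, bystander. Origin: centre of the underside
Mind the look-alikes: they are no part of the job. There is more than one size of the bearing; the one meant has the size given above. There is more than one size of the stand; the job needs the larger.

How it is judged (in metres and radians):
On the way, in this order (a step that is already met when the one before it is completed fails the run):
1. the held gun, upright, presses the loader's pad fully down (at least 9 of 10 mm) with its mouth within 12 mm of the pad's middle, for 0.3 s (value of joint pad above 0.009 m and horizontal distance between gun and pad_top below 0.012 m and angle between gun's own z axis and vertical below 0.12 rad and contact force between gun and loader above 3 N and contact force between the fingers and gun above 3 N), for 0.3 s.
2. the gun is pressed squarely onto the nipple and the collar has snapped home (value of joint collar above 0.007 m and distance between gun and nipple_home below 0.005 m and angle between the z axis of gun and the z axis of nipple, either way round below 0.1 rad and contact force between gun and nipple above 3 N and contact force between the fingers and gun above 3 N), for 0.3 s.
At the end, for the whole second after the job is handed in: The gun, gripped by the fingers (over 3 N), is on the nipple: collar in at least 7 of its 8 mm, centre of the mouth within 5 mm of nipple_home, gun axis within 0.1 rad of the nipple's axis, gun pressing the nipple and collar with over 3 N and touching neither loader nor stand (all of step 2 and contact force between gun and loader below 0.5 N and contact force between gun and stand below 0.5 N); the arm keeps its last pose, push and grip.
It fails at once if another thing on the bench (bottle, screwdriver, tin, bracket, wrench, mug, socket) is moved more than 30 mm (distance of any of bottle, screwdriver, tin, plate, wrench, cup, socket from where it was at the start of the episode above 0.03 m).
It also fails if it takes over 54 s, if anything falls off the work surface, if the arm or the gripper's body presses on something with over 40 N, if the wrist force passes 120 N, or if a joint passes its speed limit or range.

## Working session

There is one attempt and no reset: what is moved stays moved. The work goes in short steps, Python scripts to look and compute and a tool call to move; the robot and the scene stay as the last step left them, time stands still between calls to the robot, and variables do not carry over. Pictures are saved under pics/ and viewed, at most 10 in all, crops included, and the job is handed in when it is done.

Besides the shell and the picture viewer there is one more tool, called as name(argument=value, ...), one argument or row to a line, values as JSON. drive_tool: Moves the arm, as the interface text tells. Scaled input: -1 to 1 covers 0.12 m each way for a shift and 1.5 rad each way for a turn. Its arguments: {"type":"object","properties":{"steps":{"type":"array"}},"required":["steps"]}

```bash
mkdir -p pics
cat > h.py <<'E'
import numpy as np, cv2
from rig import read_state, optics, order, bot
def cap(n):
    d=optics.capture(n); R=cv2.Rodrigues(np.array(d['rvec'],float))[0]; t=np.array(d['tvec'],float).ravel()
    z=d['range_z']; v,u=np.mgrid[:480,:640]
    P=np.stack([(u-d['cx'])/d['fx']*z,(v-d['cy'])/d['fy']*z,z],-1)
    d['W']=(P-t)@R; d['W'][z==0]=np.nan; d['R']=R; d['t']=t
    return d
E
python3 - <<'E'
from h import *
for n in('top','side'):
    d=cap(n); cv2.imwrite(f'pics/{n}0.png',d['color']); np.savez(f'{n}0.npz',W=d['W'],c=d['color'],R=d['R'],t=d['t'],K=[d['fx'],d['fy'],d['cx'],d['cy']])
    print(n,-d['R'].T@d['t'],d['R'][2])
s=read_state(); print(s['time_s'],s['position'],s['tcp_rot'],s['force'],bot.hold_point_z)
E
```

```text
top [ 0.28132853 -0.01266811  1.60845327] [ 0.14947279 -0.00493402 -0.98875353]
side [ 1.33673707 -0.5474365   0.82203837] [-0.67730833  0.4214305  -0.60303379]
0.1 [0.22554611 0.58220066 0.22166986] [[-9.32384723e-01  3.61466070e-01 -1.00448220e-03]
 [ 3.61467305e-01  9.32383333e-01 -1.64550031e-03]
 [ 3.41769935e-04 -1.89732683e-03 -9.99998142e-01]] [-0.34410662 -0.39640137 -0.43046371] 0.0187
```

View pics/top0.png

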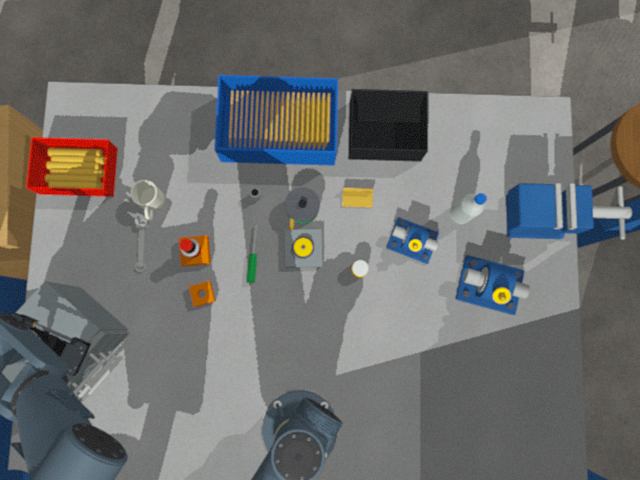

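View pics/side0.png

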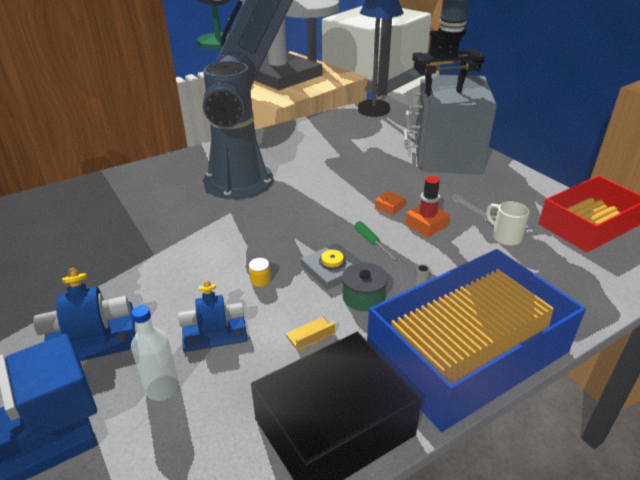

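The top view shows the gun at pixel (190,245) in the larger orange stand, the loader pad at (303,247), a small bearing at (413,240) and a large one at (492,285). The side view shows the same objects, with the collars at (207,287) and (74,276). Next I measure them.

```bash
cat > m.py <<'E'
from h import *
for n in('top','side'):
    f=np.load(f'{n}0.npz'); W=f['W']; hsv=cv2.cvtColor(f['c'],cv2.COLOR_BGR2HSV)
    H,S,V=[hsv[...,i].astype(int) for i in range(3)]; z=W[...,2]
    ok=(W[...,0]>.2)&(W[...,0]<.85)&(abs(W[...,1])<.75)&(z>.003)&(z<.25)
    M={'yellow':(H>20)&(H<35)&(S>150)&(V>90),'blue':(H>100)&(H<125)&(S>120),'orange':(H>4)&(H<18)&(S>150),'red':((H<4)|(H>175))&(S>130),'pale':(S<60)}
    for k,m in M.items():
        nn,L,st,c=cv2.connectedComponentsWithStats((m&ok).astype(np.uint8))
        for i in range(1,nn):
            if st[i,4]<25: continue
            p=W[L==i]; zt=np.percentile(p[:,2],95); q=p[p[:,2]>zt-.006]
            r=cv2.minAreaRect(p[:,:2].astype(np.float32)*1000)
            print(n,k,c[i].round(),st[i,4],'med',np.median(p,0).round(3),'top',q.mean(0).round(3),'ztop',zt.round(3),'rect',np.round(r[0]),np.round(r[1]),round(r[2]))
E
python3 m.py
```

```text
top yellow [270. 131.] 28 med [0.824 0.108 0.107] top [0.825 0.107 0.11 ] ztop 0.112 rect [824. 108.] [46.  4.] 2
top yellow [276. 131.] 33 med [0.823 0.093 0.103] top [0.824 0.092 0.111] ztop 0.114 rect [825.  94.] [51.  5.] 3
top yellow [281. 132.] 32 med [0.822 0.079 0.106] top [0.824 0.078 0.109] ztop 0.112 rect [825.  80.] [49.  4.] 2
top yellow [286. 132.] 32 med [0.823 0.065 0.102] top [0.825 0.064 0.109] ztop 0.112 rect [824.  66.] [48.  4.] 2
top yellow [291. 133.] 36 med [0.822 0.051 0.104] top [0.822 0.049 0.11 ] ztop 0.112 rect [823.  51.] [ 8. 49.] 88
top yellow [296. 132.] 40 med [0.827 0.036 0.104] top [0.829 0.035 0.109] ztop 0.111 rect [824.  36.] [49.  6.] 2
top yellow [314. 134.] 402 med [ 0.826 -0.019  0.094] top [ 0.825 -0.015  0.11 ] ztop 0.112 rect [824. -12.] [81. 51.] 90
top yellow [ 76. 168.] 1858 med [0.722 0.677 0.031] top [0.721 0.679 0.034] ztop 0.037 rect [722. 675.] [118. 150.] 1
top yellow [357. 197.] 471 med [ 0.664 -0.147  0.01 ] top [ 0.68  -0.144  0.031] ztop 0.032 rect [ 660. -147.] [85. 49.] 89
top yellow [291. 224.] 34 med [0.575 0.044 0.025] t
[... 7710 characters left out ...]
-0.459  0.097] top [ 0.633 -0.457  0.168] ztop 0.162 rect [ 557. -468.] [204.  63.] 9
side pale [238. 332.] 28 med [ 0.589 -0.281  0.016] top [ 0.589 -0.28   0.017] ztop 0.019 rect [ 588. -279.] [ 9. 12.] 25
side pale [315. 383.] 7124 med [ 0.786 -0.224  0.035] top [ 0.794 -0.238  0.097] ztop 0.098 rect [ 777. -220.] [146. 241.] 0
side pale [122. 337.] 56 med [ 0.479 -0.484  0.022] top [ 0.478 -0.484  0.023] ztop 0.025 rect [ 477. -484.] [17. 16.] 20
side pale [190. 340.] 28 med [ 0.557 -0.37   0.016] top [ 0.556 -0.37   0.016] ztop 0.019 rect [ 555. -370.] [11. 11.] 73
side pale [  7. 390.] 578 med [ 0.644 -0.674  0.161] top [ 0.632 -0.675  0.161] ztop 0.163 rect [ 620. -678.] [124.  18.] 0
```

The small bearing (foot about 127x99 mm, top 83 mm) matches the given size, and so does the 80 mm stand. I'll move above the gun now.

drive_tool(
  steps=[
    [87, -0.24, -0.1, -0.04, 0, 0, 0],
    [87, -0.5, -0.22, -0.08, 0, 0, 0],
    [87, -0.75, -0.33, -0.08, 0, 0, 0],
    [87, -0.94, -0.42, -0.08, 0, 0, 0],
  ],
)

```text
time_s: 0.5
position: [0.3138, 0.4936, 0.2319]
tcp_rot: [[-0.932, 0.362, -0.0], [0.362, 0.932, -0.001], [-0.0, -0.001, -1.0]]
force: [-0.0, 0.0, -0.3]
opening: 1.0
grasp_force: 0.0
```

drive_tool(
  steps=[
    [87, -0.24, -0.1, -0.04, 0, 0, 0],
    [87, -0.5, -0.22, -0.08, 0, 0, 0],
    [87, -0.75, -0.33, -0.08, 0, 0, 0],
    [87, -0.94, -0.42, -0.08, 0, 0, 0],
  ],
)

```text
time_s: 0.9
position: [0.4009, 0.4057, 0.2416]
tcp_rot: [[-0.932, 0.362, 0.0], [0.362, 0.932, -0.0], [-0.0, -0.0, -1.0]]
force: [-0.3, -0.1, 0.2]
opening: 0.996
grasp_force: 0.0
```

drive_tool(
  steps=[
    [87, -0.24, -0.1, -0.04, 0, 0, 0],
    [87, -0.5, -0.22, -0.08, 0, 0, 0],
    [87, -0.75, -0.33, -0.08, 0, 0, 0],
    [87, -0.96, -0.42, -0.08, 0, 0, 0],
    [87, -0.96, -0.42, -0.08, 0, 0, 0],
    [87, -0.96, -0.42, -0.08, 0, 0, 0],
  ],
)

```text
time_s: 1.5
position: [0.4887, 0.3182, 0.2508]
tcp_rot: [[-0.932, 0.363, -0.002], [0.363, 0.932, 0.0], [0.002, -0.001, -1.0]]
force: [-1.3, -0.6, -0.5]
opening: 0.997
grasp_force: 0.0
```

```bash
cat >> h.py <<'E'
from scipy.spatial.transform import Rotation as Ro
def blobs(d,box,sat=130):
    """red/yellow/orange blobs within world box"""
    W=d['W']; hsv=cv2.cvtColor(d['color'],cv2.COLOR_BGR2HSV).astype(int); H,S,V=hsv[...,0],hsv[...,1],hsv[...,2]
    ok=np.all((W>box[0])&(W<box[1]),-1)
    for k,m in {'yellow':(H>20)&(H<35)&(S>sat)&(V>90),'orange':(H>4)&(H<18)&(S>sat),'red':((H<4)|(H>175))&(S>sat),'blue':(H>100)&(H<125)&(S>120)}.items():
        nn,L,st,c=cv2.connectedComponentsWithStats((m&ok).astype(np.uint8))
        for i in range(1,nn):
            if st[i,4]<150: continue
            p=W[L==i]; r=cv2.minAreaRect(p[:,:2].astype(np.float32)*1000)
            print(k,c[i].round(),st[i,4],'med',np.median(p,0).round(4),'z',np.percentile(p[:,2],[5,95]).round(3),'rect',np.round(r[0],1),np.round(r[1],1),round(r[2]))
def go(p,R=None):
    """normalised shift/turn from the measured pose"""
    s=read_state(); R0=np.array(s['tcp_rot']); q=np.array(s['position'])
    t=R0.T@(np.array(p)-q)/.12; a=np.zeros(3) if R is None else Ro.from_matrix(R0.T@R).as_rotvec()/1.5
    print('t',s['time_s'],'pos',q.round(4),'shift',t.round(3),'turn',a.round(3),'F',np.round(s['force'],1),'grip',s['grasp_force'],'op',s['opening'])
E
python3 - <<'E'
from h import *
d=cap('wrist'); cv2.imwrite('pics/w1.png',d['color']); print(-d['R'].T@d['t'],d['R'][2])
blobs(d,([.4,.2,.02],[.6,.42,.2])); go([.488,.317,.2])
E
```

```text
[0.41035773 0.34792277 0.41287244] [ 0.28259425 -0.11158344 -0.95272747]
orange [322. 189.] 3989 med [0.4679 0.331  0.0378] z [0.036 0.039] rect [488.4 316.4] [80.  79.6] 7
red [321. 236.] 1869 med [0.4875 0.3167 0.1408] z [0.14  0.142] rect [487.9 316.7] [33.8 34. ] 4
t 1.55 pos [0.4881 0.3188 0.2509] shift [-0.005 -0.014  0.424] turn [0. 0. 0.] F [-0.5  0.7  0.2] grip 0.0 op 1.0006187690452275
```

View pics/w1.png

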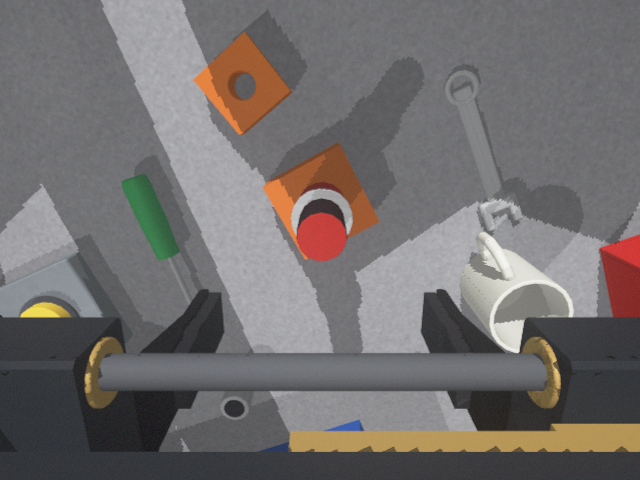

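The wrist view shows the gun cap at (321,236), centred under the open fingers in the larger stand. The gun's centre is (0.488, 0.3167), so I go down and grip.

drive_tool(
  steps=[
    [87, -0.006, -0.016, 0.15, 0, 0, 0],
    [87, -0.006, -0.016, 0.4, 0, 0, 0],
    [87, -0.006, -0.016, 0.65, 0, 0, 0],
    [87, -0.006, -0.016, 0.8, 0, 0, 0],
    [87, -0.006, -0.016, 0.8, 0, 0, 0],
  ],
)

```text
time_s: 2.05
position: [0.4855, 0.3167, 0.1526]
tcp_rot: [[-0.933, 0.36, -0.007], [0.36, 0.933, -0.002], [0.006, -0.005, -1.0]]
force: [-0.8, -0.3, 0.4]
opening: 1.001
grasp_force: 0.0
```

drive_tool(
  steps=[
    [87, 0, 0, 0.15, 0, 0, 0],
    [87, 0, 0, 0.3, 0, 0, 0],
    [87, 0, 0, 0.4, 0, 0, 0],
    [87, 0, 0, 0.48, 0, 0, 0],
    [87, 0, 0, 0.48, 0, 0, 0],
    [87, 0, 0, 0.48, 0, 0, 0],
  ],
)

```text
time_s: 2.65
position: [0.4892, 0.3169, 0.0982]
tcp_rot: [[-0.932, 0.361, 0.001], [0.361, 0.932, 0.0], [-0.001, 0.001, -1.0]]
force: [-0.0, -0.0, 1.0]
opening: 0.999
grasp_force: 0.0
```

Run:
```python
from h import *
go([.488,.3167,.095])
d=cap('wrist'); cv2.imwrite('pics/w2.png',d['color']); blobs(d,([.4,.2,.02],[.6,.42,.2])); go([.488,.3167,.095])
```

```text
t 2.65 pos [0.4892 0.3169 0.0982] shift [ 0.009 -0.005  0.027] turn [0. 0. 0.] F [-0. -0.  1.] grip 0.0 op 0.9988230150340717
orange [322. 231.] 10238 med [0.4663 0.331  0.0378] z [0.035 0.039] rect [488.3 316.4] [80.1 79.9] 7
red [323. 241.] 1299 med [0.4688 0.3245 0.0595] z [0.043 0.074] rect [474.2 322.2] [40.1 14.1] 69
red [323. 339.] 2368 med [0.4773 0.3211 0.1407] z [0.139 0.142] rect [477.3 320.8] [32.7 12.9] 69
red [323. 398.] 1132 med [0.4997 0.3122 0.1408] z [0.14  0.142] rect [499.8 312.1] [28.2  8.8] 69
t 2.7 pos [0.4894 0.3169 0.0984] shift [ 0.011 -0.006  0.029] turn [0. 0. 0.] F [-0.1  0.3 -0.4] grip 0.0 op 0.9999500454343032
```

drive_tool(
  steps=[
    [87, 0.01, -0.005, 0.028, 0, 0, 0],
    [87, 0.01, -0.005, 0.028, 0, 0, 0],
    [60, 0.01, -0.005, 0.028, 0, 0, 0],
    [40, 0.01, -0.005, 0.028, 0, 0, 0],
    [20, 0.01, -0.005, 0.028, 0, 0, 0],
    [20, 0.01, -0.005, 0.028, 0, 0, 0],
    [20, 0.01, -0.005, 0.028, 0, 0, 0],
    [20, 0.01, -0.005, 0.028, 0, 0, 0],
  ],
)

```text
time_s: 3.5
position: [0.4876, 0.3164, 0.0944]
tcp_rot: [[-0.932, 0.361, -0.0], [0.361, 0.932, -0.0], [0.0, -0.0, -1.0]]
force: [-0.1, 0.2, 0.6]
opening: 0.54
grasp_force: 0.0
```

drive_tool(
  steps=[
    [20, 0, 0, 0, 0, 0, 0],
    [20, 0, 0, 0, 0, 0, 0],
    [20, 0, 0, 0, 0, 0, 0],
  ],
)

```text
time_s: 3.8
position: [0.4879, 0.3167, 0.0944]
tcp_rot: [[-0.932, 0.361, 0.001], [0.361, 0.932, 0.001], [-0.0, 0.001, -1.0]]
force: [0.4, 1.1, -0.3]
opening: 0.409
grasp_force: 29.9
```

drive_tool(
  steps=[
    [20, 0, 0, -0.1, 0, 0, 0],
    [20, 0, 0, -0.3, 0, 0, 0],
    [20, 0, 0, -0.55, 0, 0, 0],
    [20, 0, 0, -0.8, 0, 0, 0],
    [20, 0, 0, -1, 0, 0, 0],
    [20, 0, 0, -1, 0, 0, 0],
  ],
)

```text
time_s: 4.4
position: [0.4893, 0.3171, 0.2181]
tcp_rot: [[-0.932, 0.361, 0.006], [0.361, 0.932, 0.002], [-0.005, 0.005, -1.0]]
force: [0.7, 0.3, -5.0]
opening: 0.407
grasp_force: 29.9
```

drive_tool(
  steps=[
    [20, -0.04, -0.1, 0, 0, 0, 0],
    [20, -0.14, -0.3, 0, 0, 0, 0],
    [20, -0.25, -0.55, 0, 0, 0, 0],
    [20, -0.36, -0.79, 0, 0, 0, 0],
  ],
)

```text
time_s: 4.8
position: [0.4912, 0.2101, 0.2119]
tcp_rot: [[-0.933, 0.361, -0.006], [0.361, 0.933, -0.002], [0.005, -0.004, -1.0]]
force: [0.9, 0.1, -4.9]
opening: 0.41
grasp_force: 29.9
```

drive_tool(
  steps=[
    [20, -0.12, -0.26, 0, 0, 0, 0],
    [20, -0.24, -0.52, 0, 0, 0, 0],
    [20, -0.33, -0.72, 0, 0, 0, 0],
    [20, -0.36, -0.79, 0, 0, 0, 0],
    [20, -0.36, -0.79, 0, 0, 0, 0],
  ],
)

```text
time_s: 5.3
position: [0.4982, 0.1068, 0.2128]
tcp_rot: [[-0.931, 0.364, -0.004], [0.364, 0.931, -0.0], [0.004, -0.002, -1.0]]
force: [0.3, 0.7, -4.8]
opening: 0.409
grasp_force: 29.9
```

Run:
```python
from h import *
d=cap('wrist'); cv2.imwrite('pics/w3.png',d['color']); blobs(d,([.4,-.2,.02],[.6,.2,.09]))
d=cap('side'); blobs(d,([.4,-.2,.02],[.6,.2,.3])); go([.507,.006,.214])
```

```text
yellow [219. 262.] 2579 med [0.5034 0.0077 0.0398] z [0.034 0.041] rect [505.3   4. ] [54.5 51.1] 63
yellow [ 39. 257.] 1044 med [ 0.4423 -0.1387  0.0348] z [0.021 0.043] rect [ 447.2 -146.1] [45.7 25.1] 8
yellow [332. 258.] 301 med [0.5131 0.0006 0.0381] z [0.028 0.041] rect [508.3   4.4] [49.2 51. ] 23
yellow [259. 274.] 172 med [ 0.467  -0.1666  0.0324] z [0.021 0.042] rect [ 460.7 -162.1] [46.5 26.2] 69
red [368. 195.] 271 med [0.5149 0.0962 0.1786] z [0.159 0.197] rect [512.2 100.9] [41.6 24.2] 64
t 5.4 pos [0.4987 0.1087 0.2135] shift [-0.374 -0.772 -0.005] turn [0. 0. 0.] F [ 0.8  0.3 -5.6] grip 29.936386663466692 op 0.40964128702240105
```

View pics/w3.png

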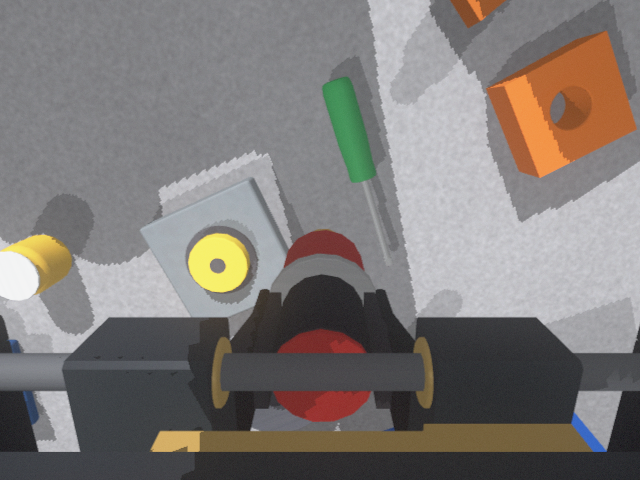

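The wrist view shows the gun held upright at (320,300) and the yellow pad at (219,262), which puts the pad's centre at about (0.507, 0.005). Next I move over it.

drive_tool(
  steps=[
    [20, -0.12, -0.25, 0, 0, 0, 0],
    [20, -0.24, -0.5, 0, 0, 0, 0],
    [20, -0.33, -0.7, 0, 0, 0, 0],
    [20, -0.374, -0.775, 0, 0, 0, 0],
    [20, -0.374, -0.775, 0.2, 0, 0, 0],
    [20, -0.374, -0.775, 0.45, 0, 0, 0],
    [20, -0.374, -0.775, 0.6, 0, 0, 0],
    [20, -0.374, -0.775, 0.6, 0, 0, 0],
  ],
)

```text
time_s: 6.2
position: [0.5055, 0.0073, 0.1399]
tcp_rot: [[-0.933, 0.36, -0.007], [0.36, 0.933, 0.002], [0.007, -0.001, -1.0]]
force: [-0.3, 0.5, -4.7]
opening: 0.405
grasp_force: 29.9
```

Run:
```python
from h import *
go([.507,.0055,.1164]); 
d=cap('wrist'); W=d['W']; hsv=cv2.cvtColor(d['color'],cv2.COLOR_BGR2HSV); m=(hsv[...,0]>20)&(hsv[...,0]<35)&(hsv[...,1]>150)&(W[...,2]>.037)&(W[...,2]<.043)
p=W[m]; p=p[np.hypot(p[:,0]-.507,p[:,1]-.0055)<.04]; print(len(p),p.min(0),p.max(0))
go([.507,.0055,.1164])
```

```text
t 6.2 pos [0.5055 0.0073 0.1399] shift [-0.019 -0.01   0.196] turn [0. 0. 0.] F [-0.3  0.5 -4.7] grip 29.93509974097833 op 0.40519524079224245
862 [ 0.48018389 -0.01956169  0.03703444] [0.51887113 0.03018475 0.04198737]
t 6.25 pos [0.5069 0.007  0.1413] shift [-0.006 -0.011  0.208] turn [0. 0. 0.] F [ 0.   0.9 -4.5] grip 29.935189518146217 op 0.40621720641349884
```

drive_tool(
  steps=[
    [20, -0.006, -0.012, 0.06, 0, 0, 0],
    [20, -0.006, -0.012, 0.11, 0, 0, 0],
    [20, -0.006, -0.012, 0.14, 0, 0, 0],
    [20, -0.006, -0.012, 0.17, 0, 0, 0],
    [20, -0.006, -0.012, 0.2, 0, 0, 0],
    [20, -0.006, -0.012, 0.215, 0, 0, 0],
    [20, -0.006, -0.012, 0.225, 0, 0, 0],
    [20, -0.006, -0.012, 0.225, 0, 0, 0],
  ],
)

```text
time_s: 7.05
position: [0.5087, 0.0039, 0.1162]
tcp_rot: [[-0.932, 0.362, 0.002], [0.362, 0.932, -0.0], [-0.002, 0.001, -1.0]]
force: [-0.9, 1.6, 6.0]
opening: 0.408
grasp_force: 29.9
```

drive_tool(
  steps=[
    [20, 0, 0, 0, 0, 0, 0],
    [20, 0, 0, 0, 0, 0, 0],
  ],
)

```text
time_s: 7.25
position: [0.5086, 0.0039, 0.1162]
tcp_rot: [[-0.932, 0.362, 0.002], [0.362, 0.932, -0.0], [-0.002, 0.001, -1.0]]
force: [-1.4, 0.9, 5.8]
opening: 0.41
grasp_force: 29.9
```

drive_tool(
  steps=[
    [20, 0, 0, 0.015, 0, 0, 0],
    [20, 0, 0, 0.015, 0, 0, 0],
    [20, 0, 0, 0.015, 0, 0, 0],
    [20, 0, 0, 0.015, 0, 0, 0],
    [20, 0, 0, 0.015, 0, 0, 0],
    [20, 0, 0, 0.015, 0, 0, 0],
    [20, 0, 0, 0.015, 0, 0, 0],
    [20, 0, 0, 0.015, 0, 0, 0],
  ],
)

```text
time_s: 8.05
position: [0.5094, 0.0038, 0.116]
tcp_rot: [[-0.932, 0.361, 0.004], [0.361, 0.932, -0.001], [-0.004, 0.001, -1.0]]
force: [-1.3, 1.7, 16.3]
opening: 0.402
grasp_force: 30.0
```

Run:
```python
from h import *
go([.507,.0055,.1164])
d=cap('side'); blobs(d,([.45,-.05,.02],[.6,.05,.3]))
W=d['W']; hsv=cv2.cvtColor(d['color'],cv2.COLOR_BGR2HSV); m=(hsv[...,0]>20)&(hsv[...,0]<35)&(hsv[...,1]>150)
p=W[m&(np.hypot(W[...,0]-.507,W[...,1]-.005)<.04)]; print(len(p),np.percentile(p[:,2],[50,90]))
```

```text
t 8.05 pos [0.5094 0.0038 0.116 ] shift [ 0.024  0.006 -0.004] turn [0. 0. 0.] F [-1.3  1.7 16.3] grip 29.988691988401115 op 0.4017238943106518
red [332. 247.] 251 med [ 0.5258 -0.0075  0.0806] z [0.063 0.099] rect [520.7  -3. ] [41.6 21.6] 60
137 [0.02857782 0.03067152]
```

Step 1 should be met: the pad reads about 30 mm high and the contact force is about 20 N. I'll lift and move towards the bearing for a closer look.

drive_tool(
  steps=[
    [20, 0, 0, -0.1, 0, 0, 0],
    [20, 0, 0, -0.3, 0, 0, 0],
    [20, 0, 0, -0.55, 0, 0, 0],
    [20, 0, 0, -0.8, 0, 0, 0],
    [20, 0, 0, -1, 0, 0, 0],
    [20, 0, 0, -1, 0, 0, 0],
  ],
)

```text
time_s: 8.7
position: [0.51, 0.0033, 0.2362]
tcp_rot: [[-0.932, 0.361, 0.007], [0.361, 0.932, -0.002], [-0.007, 0.001, -1.0]]
force: [0.3, 0.2, -4.9]
opening: 0.408
grasp_force: 30.0
```

drive_tool(
  steps=[
    [20, -0.03, -0.15, -0.05, 0, 0, 0],
    [20, -0.06, -0.35, -0.1, 0, 0, 0],
    [20, -0.1, -0.65, -0.1, 0, 0, 0],
    [20, -0.15, -0.9, -0.1, 0, 0, 0],
    [20, -0.17, -1, -0.1, 0, 0, 0],
    [20, -0.17, -1, -0.1, 0, 0, 0],
  ],
)

```text
time_s: 9.3
position: [0.4827, -0.1164, 0.244]
tcp_rot: [[-0.931, 0.364, -0.003], [0.364, 0.931, 0.001], [0.003, 0.0, -1.0]]
force: [1.1, 0.1, -4.9]
opening: 0.406
grasp_force: 30.0
```

Run:
```python
from h import *
d=cap('wrist'); cv2.imwrite('pics/w4.png',d['color']); np.savez('w4.npz',W=d['W'],c=d['color'],R=d['R'],t=d['t'],K=[d['fx'],d['fy'],d['cx'],d['cy']])
blobs(d,([.4,-.42,.004],[.65,-.2,.2])); go([.47,-.15,.25])
```

```text
blue [167. 292.] 4834 med [ 0.507  -0.2922  0.0124] z [0.009 0.064] rect [ 528.5 -310. ] [128.8  78.9] 70
t 9.35 pos [ 0.4829 -0.1152  0.2442] shift [-0.006 -0.309 -0.048] turn [0. 0. 0.] F [-0.   0.1 -4.7] grip 29.983478263020515 op 0.4052915191970014
```

View pics/w4.png

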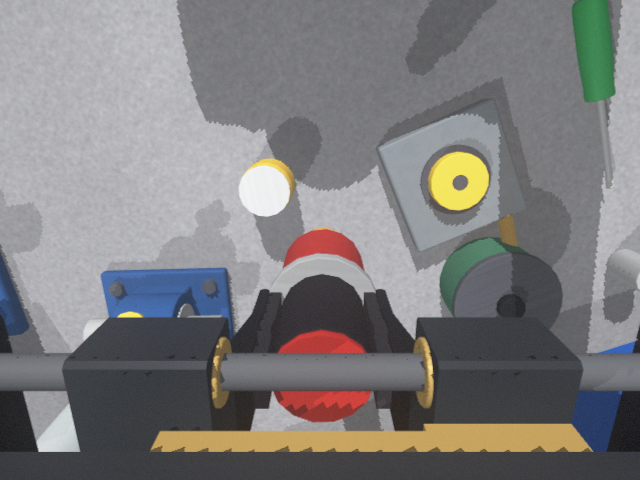

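The wrist view shows the bearing foot at (165,290), with the nipple half hidden behind the jaw at (130,315). I'll shift outward to uncover it.

drive_tool(
  steps=[
    [20, -0.15, -0.03, 0, 0, 0, 0],
    [20, -0.4, -0.08, 0, 0, 0, 0],
    [20, -0.65, -0.13, 0, 0, 0, 0],
    [20, -0.9, -0.18, 0, 0, 0, 0],
    [20, -1, -0.2, 0, 0, 0, 0],
    [20, -1, -0.2, 0, 0, 0, 0],
    [20, -1, -0.2, 0, 0, 0, 0],
  ],
)

```text
time_s: 10.05
position: [0.5859, -0.1791, 0.2443]
tcp_rot: [[-0.933, 0.36, -0.003], [0.36, 0.933, 0.002], [0.004, 0.001, -1.0]]
force: [-1.0, -0.3, -4.7]
opening: 0.406
grasp_force: 30.0
```

Run:
```python
from h import *
d=cap('wrist'); cv2.imwrite('pics/w5.png',d['color']); np.savez('w5.npz',W=d['W'],c=d['color'],R=d['R'],t=d['t'],K=[d['fx'],d['fy'],d['cx'],d['cy']])
blobs(d,([.4,-.42,.004],[.65,-.2,.2])); go([.6,-.15,.25])
W=d['W'];m=(W[...,1]<-.2)&(W[...,1]>-.4)&(W[...,2]>.085)&(W[...,2]<.13)&(W[...,0]>.45)&(W[...,0]<.6); v,u=np.nonzero(m); print(len(u),u.mean(),v.mean(),W[m].max(0))
```

```text
yellow [135. 193.] 1160 med [ 0.5138 -0.3023  0.0983] z [0.09  0.104] rect [ 502.4 -321.8] [73.  30.1] 62
blue [172. 191.] 5708 med [ 0.5214 -0.2955  0.013 ] z [0.011 0.082] rect [ 537.3 -313.6] [128.3  97. ] 71
blue [221. 243.] 514 med [ 0.5889 -0.2923  0.012 ] z [0.011 0.013] rect [ 584.9 -288.1] [45.5 27.5] 72
t 10.1 pos [ 0.5856 -0.1791  0.2446] shift [-0.025  0.269 -0.045] turn [0. 0. 0.] F [-0.6 -0.4 -4.7] grip 29.98360548634082 op 0.40712160871800696
1647 135.31815421979357 193.69581056466302 [ 0.53230257 -0.28778771  0.11002815]
```

View pics/w5.png

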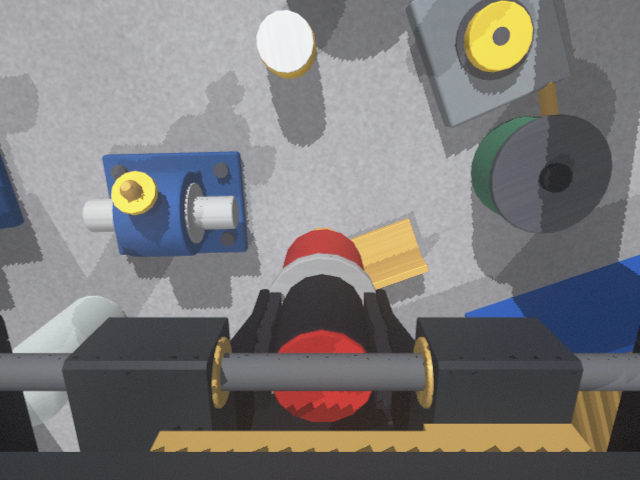

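The wrist view clearly shows the nipple: collar centre about (134,192), tip about (128,187), and the bearing foot at (173,203). I'll fit the known nipple profile to the depth points.

```bash
cat > fit.py <<'E'
from h import *
from scipy.optimize import least_squares
prof=np.array([[17,8],[17,14],[7.5,14],[7.5,20],[3.5,26],[0,26]])/1000.
def sdf(P):
    D=[]
    for a,b in zip(prof[:-1],prof[1:]):
        t=np.clip(((P-a)@(b-a))/((b-a)@(b-a)),0,1); D.append(np.linalg.norm(P-a-t[:,None]*(b-a),axis=1))
    return np.min(D,0)
def ax(y): return np.array([-.5*np.cos(y),-.5*np.sin(y),np.sqrt(.75)])
def fit(W,c,yaw=None):
    hsv=cv2.cvtColor(c,cv2.COLOR_BGR2HSV); m=(hsv[...,1]>100)&(hsv[...,0]>10)&(hsv[...,0]<36)&(np.hypot(W[...,0]-.512,W[...,1]+.301)<.03)&(W[...,2]>.086)&(W[...,2]<.125)
    p=W[m]
    def f(x):
        y=x[3] if yaw is None else yaw
        d=p-np.array(x[:3]); n=ax(y); s=d@n; r=np.linalg.norm(d-s[:,None]*n,axis=1)
        return sdf(np.c_[r,s])
    x0=[.516,-.303,.085]+([np.radians(-20)] if yaw is None else [])
    r=least_squares(f,x0,loss='soft_l1',f_scale=.0015)
    return r.x, np.sqrt(np.mean(r.fun**2)), len(p)
if __name__=='__main__':
    for n in('w5','top0','side0'):
        g=np.load(n+'.npz'); W=g['W'];c=g['c']
        for yw in(None,np.radians(-20)):
            x,e,k=fit(W,c,yw); y=np.degrees(x[3]) if yw is None else -20
            print(n,k,x[:3].round(4),'yaw',round(float(y),1),'rms',e.round(5),'home',(x[:3]+.006*ax(np.radians(y))).round(4))
        m=(abs(W[...,2]-.012)<.004)&(np.hypot(W[...,0]-.538,W[...,1]+.312)<.09); hsv=cv2.cvtColor(c,cv2.COLOR_BGR2HSV); m&=(hsv[...,0]>100)&(hsv[...,0]<125)&(hsv[...,1]>120)
        r=cv2.minAreaRect(W[m][:,:2].astype(np.float32)*1000); print('  foot',m.sum(),r)
E
python3 fit.py
```

```text
w5 1530 [ 0.517  -0.3068  0.0847] yaw -19.6 rms 0.00064 home [ 0.5142 -0.3058  0.0899]
w5 1530 [ 0.517  -0.3068  0.0847] yaw -20.0 rms 0.00064 home [ 0.5142 -0.3058  0.0899]
  foot 3590 ((537.9650268554688, -313.9442138671875), (128.43276977539062, 98.1703109741211), 70.17433166503906)
top0 112 [ 0.517  -0.3044  0.0846] yaw -24.5 rms 0.00227 home [ 0.5143 -0.3032  0.0898]
top0 112 [ 0.5173 -0.3039  0.0845] yaw -20.0 rms 0.00228 home [ 0.5145 -0.3029  0.0897]
  foot 355 ((538.156494140625, -310.51116943359375), (125.97318267822266, 98.14848327636719), 70.14502716064453)
side0 123 [ 0.5172 -0.3056  0.0826] yaw -22.4 rms 0.00402 home [ 0.5145 -0.3044  0.0878]
side0 123 [ 0.5174 -0.3053  0.0826] yaw -20.0 rms 0.00403 home [ 0.5145 -0.3043  0.0878]
  foot 859 ((557.439697265625, -319.8662109375), (128.56544494628906, 65.47946166992188), 70.89404296875)
```

```bash
cat >> h.py <<'E'
yw=np.radians(-20); N=np.array([-.5*np.cos(yw),-.5*np.sin(yw),np.sqrt(.75)]); Y=np.array([-np.sin(yw),np.cos(yw),0]); RT=np.c_[np.cross(Y,-N),Y,-N]
FOOT=np.array([.517,-.3062,.085])
def tgt(s): return FOOT+(s+.0864)*N
def err():
    s=read_state(); m=np.array(s['position'])-.0864*-np.array(s['tcp_rot'])[:,2]*-1
    m=np.array(s['position'])+.0864*np.array(s['tcp_rot'])[:,2]; e=RT.T@(m-FOOT)
    print('mouth in nipple frame (tool axes, mm)',(e*1000).round(1),'s',-e[2]*1000,'F tool',(RT.T@np.array(s['force'])).round(1),'ang',np.degrees(Ro.from_matrix(np.array(s['tcp_rot']).T@RT).as_rotvec()).round(2))
E
python3 -c "
from h import *
p=tgt(.06);print(p); go(p,RT); go(p+[0,0,.05])"
```

```text
[ 0.4482145  -0.28116413  0.21178612]
t 10.1 pos [ 0.5856 -0.1791  0.2446] shift [ 0.761 -1.206  0.275] turn [-0.003 -0.351 -0.013] F [-0.6 -0.4 -4.7] grip 29.98360548634082 op 0.40712160871800696
t 10.1 pos [ 0.5856 -0.1791  0.2446] shift [ 0.762 -1.206 -0.141] turn [0. 0. 0.] F [-0.6 -0.4 -4.7] grip 29.98360548634082 op 0.40712160871800696
```

drive_tool(
  steps=[
    [20, 0.06, -0.1, -0.04, 0, 0, 0],
    [20, 0.18, -0.3, -0.1, 0, 0, 0],
    [20, 0.3, -0.5, -0.14, 0, 0, 0],
    [20, 0.4, -0.65, -0.14, 0, 0, 0],
    [20, 0.4, -0.65, -0.14, 0, 0, 0],
  ],
)

```text
time_s: 10.6
position: [0.5104, -0.2375, 0.2631]
tcp_rot: [[-0.931, 0.364, -0.002], [0.364, 0.931, -0.001], [0.002, -0.001, -1.0]]
force: [0.6, 1.1, -4.6]
opening: 0.415
grasp_force: 30.0
```

drive_tool(
  steps=[
    [20, 0.06, -0.1, 0, 0, -0.05, 0],
    [20, 0.15, -0.25, 0, 0, -0.12, 0],
    [20, 0.25, -0.4, 0, 0, -0.2, 0],
    [20, 0.36, -0.5, 0, 0, -0.27, -0.005],
    [20, 0.36, -0.55, 0, 0, -0.33, -0.01],
    [20, 0.36, -0.556, 0, 0, -0.351, -0.012],
    [20, 0.36, -0.556, 0, 0, -0.351, -0.012],
    [20, 0.36, -0.556, 0, 0, -0.351, -0.012],
  ],
)

```text
time_s: 11.4
position: [0.4493, -0.2828, 0.2628]
tcp_rot: [[-0.813, 0.345, 0.47], [0.296, 0.939, -0.177], [-0.502, -0.005, -0.865]]
force: [1.1, -0.3, -4.4]
opening: 0.406
grasp_force: 30.0
```

```bash
python3 -c "
from h import *
p=tgt(.06);go(p,RT); err()"
```

```text
t 11.4 pos [ 0.4493 -0.2828  0.2628] shift [0.225 0.011 0.361] turn [-0.004  0.002 -0.   ] F [ 1.1 -0.3 -4.4] grip 29.984910269267857 op 0.40569924365942434
mouth in nipple frame (tool axes, mm) [ -27.1   -1.6 -103.4] s 103.37748583714902 F tool [1.2 0.1 4.4] ang [-0.33  0.14 -0.02]
```

Run:
```python
from h import *
from fit import fit
d=cap('wrist'); cv2.imwrite('pics/w6.png',d['color']); np.savez('w6.npz',W=d['W'],c=d['color'],R=d['R'],t=d['t'],K=[d['fx'],d['fy'],d['cx'],d['cy']])
print(fit(d['W'],d['color'],np.radians(-20))); err()
```

```text
(array([ 0.51736676, -0.30679811,  0.08484895]), np.float64(0.0006536677579872104), 1284)
mouth in nipple frame (tool axes, mm) [ -27.8   -1.7 -103.2] s 103.24104150751819 F tool [ 1.6 -0.7  4.1] ang [-0.34  0.18  0.02]
```

View pics/w6.png

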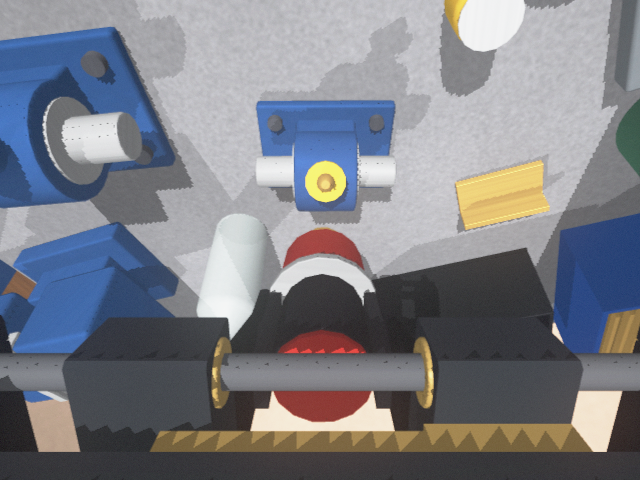

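The wrist view looks straight along the nipple, with the collar at (325,181) and the held gun's barrel at (321,245). I'll fit the gun's axis in the hand too.

```bash
sed -i 's/^FOOT=.*/FOOT=np.array([.5172,-.3068,.0849])/' h.py
python3 - <<'E'
from h import *
from scipy.optimize import least_squares
s=read_state(); R=np.array(s['tcp_rot']); p0=np.array(s['position'])
g=np.load('w6.npz'); W=g['W']; hsv=cv2.cvtColor(g['c'],cv2.COLOR_BGR2HSV); H=hsv[...,0]
T=(W-p0)@R
m=((H<5)|(H>174))&(hsv[...,1]>120)&(T[...,2]>.005)&(T[...,2]<.06)&(np.hypot(T[...,0],T[...,1])<.04)
q=T[m]; print(len(q),q.min(0).round(4),q.max(0).round(4))
f=lambda x:np.hypot(q[:,0]-x[0]-x[2]*q[:,2],q[:,1]-x[1]-x[3]*q[:,2])-.022
r=least_squares(f,[0,0,0,0],loss='soft_l1',f_scale=.001); print('full',r.x.round(4),np.std(r.fun))
f2=lambda x:f([x[0],x[1],0,0]); r=least_squares(f2,[0,0]); print('xy',r.x.round(4),np.std(r.fun))
print('barrel bottom z',np.percentile(q[:,2],99.5))
c=((H<5)|(H>174))&(hsv[...,1]>100)&(T[...,2]<-.035)&(T[...,2]>-.06)&(np.hypot(T[...,0],T[...,1])<.04); k=T[c]; print('cap',len(k),np.median(k[:,2]),k.min(0).round(4),k.max(0).round(4))
go(tgt(.045),RT)
E
```

```text
1502 [ 0.0099 -0.0201  0.0157] [0.0232 0.0191 0.0547]
full [ 0.0002 -0.0007  0.0097  0.0039] 0.00020974439151323334
xy [ 0.0005 -0.0005] 0.0002276285028500417
barrel bottom z 0.05369444113712154
cap 3624 -0.04653329883543362 [-0.017  -0.0168 -0.0483] [ 0.0184  0.0152 -0.0423]
t 11.45 pos [ 0.4499 -0.2831  0.263 ] shift [0.228 0.009 0.487] turn [-0.004  0.002  0.   ] F [ 0.3 -0.8 -4.3] grip 29.984892094507813 op 0.4147276062084998
```

drive_tool(
  steps=[
    [20, 0.06, 0.01, 0.1, -0.002, 0.001, 0],
    [20, 0.14, 0.012, 0.25, -0.004, 0.002, 0],
    [20, 0.2, 0.012, 0.38, -0.004, 0.002, 0],
    [20, 0.224, 0.012, 0.46, -0.004, 0.002, 0],
    [20, 0.224, 0.012, 0.487, -0.004, 0.002, 0],
    [20, 0.224, 0.012, 0.487, -0.004, 0.002, 0],
    [20, 0.224, 0.012, 0.487, -0.004, 0.002, 0],
  ],
)

```text
time_s: 12.15
position: [0.4564, -0.2845, 0.199]
tcp_rot: [[-0.813, 0.342, 0.471], [0.296, 0.94, -0.171], [-0.501, -0.0, -0.865]]
force: [1.0, 0.1, -4.5]
opening: 0.404
grasp_force: 30.0
```

Run:
```python
from h import *
for i in range(3):
    d=cap('wrist'); err()
cv2.imwrite('pics/w7.png',d['color']); go(tgt(.022),RT)
```

```text
mouth in nipple frame (tool axes, mm) [ -1.1   0.1 -45. ] s 44.98573283624556 F tool [ 1.8 -0.5  3.6] ang [-0.02  0.08  0.01]
mouth in nipple frame (tool axes, mm) [ -1.    0.1 -45.1] s 45.057401825906005 F tool [2.1 0.2 3.9] ang [-0.03  0.08  0.01]
mouth in nipple frame (tool axes, mm) [ -0.8   0.1 -45.1] s 45.095997664262036 F tool [ 3.1 -0.2  2.7] ang [-0.03  0.07 -0.  ]
t 12.3 pos [ 0.456  -0.2844  0.1991] shift [ 0.006 -0.001  0.192] turn [-0.     0.001 -0.   ] F [-1.3  0.3 -3.9] grip 29.984853118658066 op 0.4047049580972845
```

View pics/w7.png

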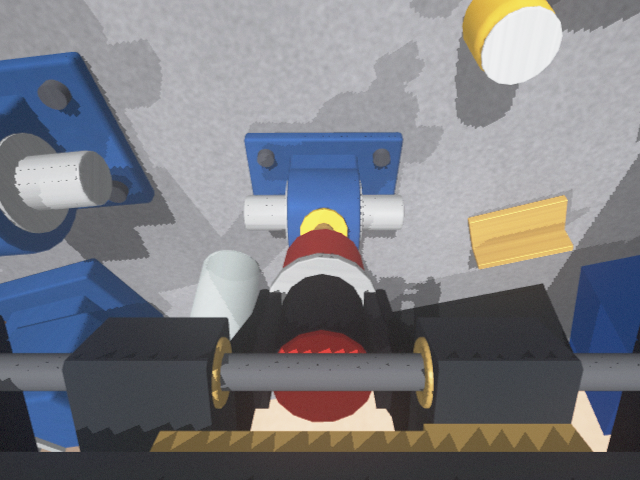

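The wrist view shows the collar peeking out at (323,222), just behind the barrel centre at (323,245), so the gun is coaxial. I'll advance over the pin.

drive_tool(
  steps=[
    [20, 0, 0.001, 0.05, 0, 0, 0],
    [20, 0, 0.002, 0.1, 0, 0, 0],
    [20, 0, 0.003, 0.15, 0, 0, 0],
    [20, 0, 0.004, 0.2, 0, 0, 0],
    [20, 0, 0.004, 0.235, 0, 0, 0],
    [20, 0, 0.004, 0.235, 0, 0, 0],
  ],
)

```text
time_s: 12.9
position: [0.4717, -0.2883, 0.1768]
tcp_rot: [[-0.817, 0.345, 0.462], [0.3, 0.939, -0.17], [-0.493, -0.0, -0.87]]
force: [-2.2, -0.3, -4.8]
opening: 0.407
grasp_force: 30.0
```

```bash
python3 -c "
from h import *
err(); go(tgt(.006),RT)"
```

```text
mouth in nipple frame (tool axes, mm) [ -2.7   1.7 -17.7] s 17.68337557858344 F tool [ 4.1 -1.1  3.1] ang [-0.1  -0.48 -0.12]
t 12.9 pos [ 0.4717 -0.2883  0.1768] shift [ 0.028 -0.015  0.098] turn [-0.001 -0.006 -0.001] F [-2.2 -0.3 -4.8] grip 29.984319331124425 op 0.4065460718357275
```

drive_tool(
  steps=[
    [20, 0.012, -0.008, 0.02, 0, -0.003, 0],
    [20, 0.012, -0.008, 0.04, 0, -0.003, 0],
    [20, 0.012, -0.008, 0.06, 0, -0.003, 0],
    [20, 0.012, -0.008, 0.08, 0, -0.003, 0],
    [20, 0.012, -0.008, 0.1, 0, -0.003, 0],
    [20, 0.012, -0.008, 0.11, 0, -0.003, 0],
    [20, 0.012, -0.008, 0.11, 0, -0.003, 0],
  ],
)

```text
time_s: 13.6
position: [0.4779, -0.2904, 0.1694]
tcp_rot: [[-0.818, 0.347, 0.459], [0.302, 0.938, -0.172], [-0.49, -0.002, -0.872]]
force: [-9.4, 2.1, 2.0]
opening: 0.408
grasp_force: 30.0
```

```bash
python3 -c "
from h import *
err(); go(tgt(.006),RT)"
```

```text
mouth in nipple frame (tool axes, mm) [-4.4  1.6 -8.1] s 8.08353273089971 F tool [ 7.3 -1.2 -6.6] ang [-0.26 -0.65 -0.21]
t 13.6 pos [ 0.4779 -0.2904  0.1694] shift [ 0.044 -0.017  0.018] turn [-0.003 -0.008 -0.002] F [-9.4  2.1  2. ] grip 29.995331447571516 op 0.40849947452727176
```

drive_tool(
  steps=[
    [20, 0.01, -0.004, 0.004, 0, -0.003, 0],
    [20, 0.02, -0.008, 0.008, -0.002, -0.006, 0],
    [20, 0.03, -0.01, 0.012, -0.002, -0.008, 0],
    [20, 0.03, -0.01, 0.018, -0.002, -0.008, 0],
    [20, 0.03, -0.01, 0.018, -0.002, -0.008, 0],
  ],
)

```text
time_s: 14.1
position: [0.4786, -0.2906, 0.1699]
tcp_rot: [[-0.816, 0.349, 0.461], [0.303, 0.937, -0.172], [-0.492, -0.001, -0.871]]
force: [-9.4, 0.3, 0.1]
opening: 0.408
grasp_force: 30.0
```

Run:
```python
from h import *
err()
d=cap('side'); np.savez('s1.npz',W=d['W'],c=d['color'])
cv2.imwrite('pics/s1.png',cv2.resize(d['color'][220:360,130:310],None,fx=4,fy=4,interpolation=cv2.INTER_CUBIC)); err(); go(tgt(.006),RT)
```

```text
mouth in nipple frame (tool axes, mm) [-5.4  1.7 -8.1] s 8.091417150340886 F tool [ 7.7 -2.9 -4.6] ang [-0.23 -0.56 -0.33]
mouth in nipple frame (tool axes, mm) [-5.4  1.7 -8.1] s 8.096135778144914 F tool [ 7.2 -1.9 -3.8] ang [-0.23 -0.56 -0.33]
t 14.15 pos [ 0.4786 -0.2906  0.1699] shift [ 0.052 -0.017  0.018] turn [-0.003 -0.007 -0.004] F [-8.3  1.  -0.3] grip 30.000536455772817 op 0.4023414707673123
```

View pics/s1.png

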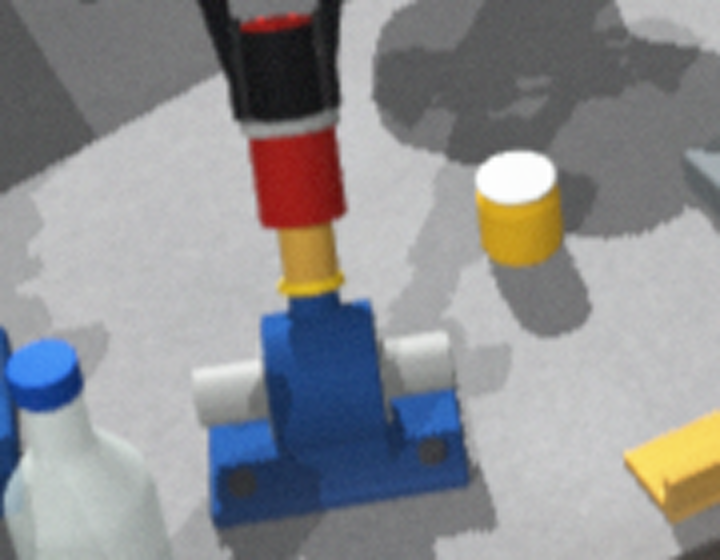

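The side crop shows the coupler down on the collar at (310,283), apparently coaxial. The arm isn't following the sideways commands, though, so I check the joints and fit the gun's axis.

Run:
```python
from h import *
from scipy.optimize import least_squares
s=read_state(); print(np.round(s['joint_positions'],2),np.round(s['tau'],1),np.round(s['qvel'],2),np.round(s['moment'],2))
d=cap('wrist'); R=np.array(s['tcp_rot']); p0=np.array(s['position']); W=d['W']; hsv=cv2.cvtColor(d['color'],cv2.COLOR_BGR2HSV); H=hsv[...,0]
T=(W-p0)@R
m=((H<5)|(H>174))&(hsv[...,1]>120)&(T[...,2]>.005)&(T[...,2]<.06)&(np.hypot(T[...,0],T[...,1])<.04)
q=T[m]
f=lambda x:np.hypot(q[:,0]-x[0]-x[2]*q[:,2],q[:,1]-x[1]-x[3]*q[:,2])-.022
r=least_squares(f,[0,0,0,0],loss='soft_l1',f_scale=.001); print('full',len(q),r.x.round(4),np.std(r.fun))
c=((H<5)|(H>174))&(hsv[...,1]>100)&(T[...,2]<-.035)&(T[...,2]>-.06)&(np.hypot(T[...,0],T[...,1])<.04); k=T[c]; print('cap',len(k),np.median(k[:,2]))
# side view: gun axis & collar
g=np.load('s1.npz'); W=g['W']; hsv=cv2.cvtColor(g['c'],cv2.COLOR_BGR2HSV).astype(int); 
near=np.all((W>[.4,-.4,.08])&(W<[.56,-.22,.25]),-1)
for n,m in {'red':((hsv[...,0]<5)|(hsv[...,0]>174))&(hsv[...,1]>120),'yel':(hsv[...,0]>14)&(hsv[...,0]<36)&(hsv[...,1]>110)}.items():
    q=W[m&near]; t=(q-FOOT)@RT*1000; print(n,len(q),t.mean(0).round(1),t.min(0).round(1),t.max(0).round(1))
err()
```

```text
[ -50.74   23.97  116.81   48.17   19.43 -163.52] [  2.1 -32.7 -14.5   1.4  -0.5  -0. ] [ 0.01 -0.08  0.07 -0.08 -0.06 -0.01] [ 0.19  2.05 -0.27]
full 1669 [ 0.0004 -0.0008  0.033  -0.0007] 0.00022731632551671949
cap 3516 -0.04636038266931126
red 525 [-20.1   2.8 -69.7] [ -29.4  -18.2 -141.5] [  3.1  23.  -37.7]
yel 268 [ -8.    7.3 -42.4] [ -19.4  -19.7 -195.2] [16.9 52.4  0.9]
mouth in nipple frame (tool axes, mm) [-5.4  1.7 -8.1] s 8.081878120277075 F tool [ 7.3 -3.7 -3.8] ang [-0.23 -0.56 -0.33]
```

Joint 6 is at its range limit (-163.5°), which explains the drift. I'll back off and turn the tool about the gun's own axis, which is harmless because the gun is round.

drive_tool(
  steps=[
    [20, -0.01, 0, -0.05, 0, 0, 0.02],
    [20, -0.02, 0, -0.12, 0, 0, 0.05],
    [20, -0.02, 0, -0.2, 0, 0, 0.1],
    [20, -0.02, 0, -0.28, 0, 0, 0.2],
    [20, -0.02, 0, -0.3, 0, 0, 0.3],
    [20, -0.02, 0, -0.3, 0, 0, 0.35],
    [20, -0.02, 0, -0.3, 0, 0, 0.35],
    [20, -0.02, 0, -0.3, 0, 0, 0.35],
  ],
)

```text
time_s: 15.0
position: [0.4656, -0.2859, 0.203]
tcp_rot: [[-0.532, 0.709, 0.463], [0.731, 0.66, -0.172], [-0.428, 0.247, -0.87]]
force: [-0.6, -0.6, -3.7]
opening: 0.409
grasp_force: 30.0
```

```bash
cat > hand.py <<'E'
from h import *
from scipy.optimize import least_squares
def hand():
    s=read_state(); d=cap('wrist'); R=np.array(s['tcp_rot']); p0=np.array(s['position']); W=d['W']; hsv=cv2.cvtColor(d['color'],cv2.COLOR_BGR2HSV); H=hsv[...,0]
    T=(W-p0)@R
    m=((H<5)|(H>174))&(hsv[...,1]>120)&(T[...,2]>.005)&(T[...,2]<.06)&(np.hypot(T[...,0],T[...,1])<.04); q=T[m]
    f=lambda x:np.hypot(q[:,0]-x[0]-x[2]*q[:,2],q[:,1]-x[1]-x[3]*q[:,2])-.022
    x=least_squares(f,[0,0,0,0],loss='soft_l1',f_scale=.001).x
    m=p0+R@np.array([x[0]+x[2]*.0864,x[1]+x[3]*.0864,.0864]); a=R@np.array([x[2],x[3],1]); a/=-np.linalg.norm(a)
    print('hand',x.round(4),'mouth in nipple (tool-current axes, mm)',(R.T@(m-FOOT)*1000).round(1),'gun-nipple tilt',(R.T@np.cross(a,N)).round(4),'J',np.round(s['joint_positions'],1),'F tool',(R.T@np.array(s['force'])).round(1),'gr',round(s['grasp_force'],1))
    return d
E
python3 - <<'E'
from hand import *
hand(); d=hand(); err()
from fit import fit
print(fit(d['W'],d['color'],yw))
E
```

```text
hand [-0.     -0.0006  0.035   0.0004] mouth in nipple (tool-current axes, mm) [ -4.8   5.8 -43.8] gun-nipple tilt [-0.0063 -0.0395  0.0002] J [ -51.9   19.2  116.7   40.5   23.4 -126.1] F tool [ 1.4 -1.7  3. ] gr 30.0
hand [-0.0001 -0.0006  0.035   0.0014] mouth in nipple (tool-current axes, mm) [ -4.7   5.8 -43.7] gun-nipple tilt [-0.0054 -0.0397  0.0002] J [ -51.9   19.2  116.8   40.5   23.4 -126.1] F tool [ 1.3 -0.6  3.5] gr 30.0
mouth in nipple frame (tool axes, mm) [-10.    1.8 -43.6] s 43.56550339435168 F tool [2.5 0.8 3.7] ang [ -0.31  -0.38 -30.35]
(array([ 0.51741461, -0.30677327,  0.08505368]), np.float64(0.00397117907371482), 1119)
```

drive_tool(
  steps=[
    [20, 0.02, -0.02, 0, -0.001, -0.008, 0],
    [20, 0.05, -0.04, 0, -0.003, -0.018, 0],
    [20, 0.068, -0.052, 0, -0.004, -0.026, 0],
    [20, 0.068, -0.052, 0, -0.004, -0.026, 0],
    [20, 0.068, -0.052, 0, -0.004, -0.026, 0],
  ],
)

```text
time_s: 15.6
position: [0.4567, -0.2841, 0.1977]
tcp_rot: [[-0.513, 0.707, 0.487], [0.725, 0.66, -0.197], [-0.46, 0.252, -0.851]]
force: [0.5, -0.4, -4.5]
opening: 0.409
grasp_force: 30.0
```

```bash
python3 -c "
from hand import *
hand();hand();hand()"
```

```text
hand [-0.0001 -0.0007  0.0354  0.0011] mouth in nipple (tool-current axes, mm) [ -1.5   0.  -43.5] gun-nipple tilt [-0.0002 -0.0014  0.    ] J [ -53.    19.4  119.9   51.5   20.2 -138.1] F tool [ 1.6 -1.   4.1] gr 30.0
hand [-0.     -0.0007  0.0351  0.0012] mouth in nipple (tool-current axes, mm) [ -1.9   0.1 -43.6] gun-nipple tilt [-0.0001 -0.0005  0.    ] J [ -53.    19.4  119.8   51.5   20.2 -138.1] F tool [ 2.  -1.   3.2] gr 30.0
hand [-0.0001 -0.0006  0.0357  0.0008] mouth in nipple (tool-current axes, mm) [ -2.    0.1 -43.6] gun-nipple tilt [-0.0004 -0.001   0.    ] J [ -53.    19.4  119.8   51.5   20.2 -138.1] F tool [ 1.2 -1.1  4. ] gr 30.0
```

drive_tool(
  steps=[
    [20, 0.016, 0, 0.05, 0, 0, 0],
    [20, 0.018, 0, 0.1, 0, 0, 0],
    [20, 0.021, 0, 0.15, 0, 0, 0],
    [20, 0.022, 0, 0.2, 0, 0, 0],
    [20, 0.023, 0, 0.225, 0, 0, 0],
    [20, 0.023, 0, 0.225, 0, 0, 0],
  ],
)

```text
time_s: 16.35
position: [0.4686, -0.2875, 0.1733]
tcp_rot: [[-0.512, 0.707, 0.487], [0.725, 0.66, -0.197], [-0.46, 0.252, -0.851]]
force: [-0.3, -0.1, -4.1]
opening: 0.411
grasp_force: 30.0
```

```bash
python3 -c "
from hand import *
hand();hand()"
```

```text
hand [-0.0001 -0.0006  0.0355  0.0005] mouth in nipple (tool-current axes, mm) [  1.2   0.1 -16.3] gun-nipple tilt [-0.0008 -0.0014  0.    ] J [ -51.8   23.2  119.8   60.2   17.5 -146.4] F tool [ 2.  -1.3  3.4] gr 30.0
hand [-0.0001 -0.0006  0.0358 -0.0008] mouth in nipple (tool-current axes, mm) [  1.2   0.  -16.5] gun-nipple tilt [-0.002  -0.0016  0.0001] J [ -51.8   23.2  119.8   60.2   17.5 -146.4] F tool [ 1.6 -1.2  3.2] gr 30.0
```

drive_tool(
  steps=[
    [20, -0.006, 0, 0.02, 0, 0, 0],
    [20, -0.006, 0, 0.04, 0, 0, 0],
    [20, -0.005, 0, 0.06, 0, 0, 0],
    [20, -0.005, 0, 0.08, 0, 0, 0],
    [20, -0.004, 0, 0.095, 0, 0, 0],
    [20, -0.004, 0, 0.105, 0, 0, 0],
    [20, -0.004, 0, 0.105, 0, 0, 0],
    [20, -0.004, 0, 0.105, 0, 0, 0],
  ],
)

```text
time_s: 17.25
position: [0.4742, -0.29, 0.1646]
tcp_rot: [[-0.511, 0.707, 0.488], [0.724, 0.66, -0.199], [-0.463, 0.252, -0.85]]
force: [-12.4, 5.8, 17.4]
opening: 0.406
grasp_force: 30.0
```

```bash
python3 -c "
from hand import *
hand();hand()"
```

```text
hand [ 0.     -0.0006  0.0385 -0.0015] mouth in nipple (tool-current axes, mm) [ 0.6  0.1 -5.6] gun-nipple tilt [-0.0029 -0.0018  0.0001] J [ -51.4   24.7  119.5   64.1   16.6 -150. ] F tool [  2.5  -0.5 -22. ] gr 30.0
hand [ 0.     -0.0006  0.0387 -0.0004] mouth in nipple (tool-current axes, mm) [ 0.7  0.2 -5.6] gun-nipple tilt [-0.0018 -0.002   0.0001] J [ -51.4   24.7  119.5   64.1   16.6 -150. ] F tool [  1.4  -1.2 -22.3] gr 30.0
```

The gun is home: s = 5.6 mm, tilt under 0.005 rad, about 26 N purely axial. I hold it there and hand in.

drive_tool(
  steps=[
    [20, 0, 0, 0, 0, 0, 0],
    [20, 0, 0, 0, 0, 0, 0],
    [20, 0, 0, 0, 0, 0, 0],
    [20, 0, 0, 0, 0, 0, 0],
    [20, 0, 0, 0, 0, 0, 0],
    [20, 0, 0, 0, 0, 0, 0],
  ],
)

```text
time_s: 17.95
position: [0.4742, -0.2899, 0.1646]
tcp_rot: [[-0.511, 0.707, 0.488], [0.724, 0.66, -0.199], [-0.463, 0.252, -0.85]]
force: [-12.8, 5.0, 17.1]
opening: 0.413
grasp_force: 30.0
```

```bash
python3 -c "
from hand import *
hand(); print(order.hand_in())"
```

```text
hand [ 0.     -0.0006  0.0384 -0.0003] mouth in nipple (tool-current axes, mm) [ 0.6  0.1 -5.6] gun-nipple tilt [-0.0017 -0.0017  0.0001] J [ -51.4   24.7  119.5   64.1   16.6 -150. ] F tool [  2.2  -1.4 -21.8] gr 30.0
the job is handed in; nothing more can be done
None
```

I charged the gun on the loader pad, pressed it home on the nipple (about 26 N, under 1 mm off the nipple's home point), and handed in at about 18 s still gripping and pressing; the hand-in returned no verdict.

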